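Cull the misshapen tensile specimens from the rack

TASK

Inspect the five steel tensile specimens lying in the lanes of the black rack before they go to the testing machine: pull the comb shutter fully open by its black knob, push each misshapen specimen (one is bent, one is broken short) out along its own lane, without picking it up, until it drops and lies wholly inside the white reject tray, then push the shutter fully shut again. Leave the three sound specimens where they lie in their lanes, and do not disturb the things round about.

Things in the scene. Friction and masses are not known exactly. Their poses are not given: they have to be found in the camera images.
- rack: Black plastic rack, fixed, 200 mm (x) by 165 mm (y). Origin: centre of its underside, on the bench. Five 28 mm lanes along its y, centre lines at rack x = -80, -40, 0, 40, 80 mm, floor 26 mm up. Ridges and back stop (rack y +82) end 32 mm up, shutter teeth 33 mm up, so a specimen stands 7 mm clear of all. Lane mouths at rack y = -82 mm. Any specimen may be in any lane.
- shutter (a joint): Comb shutter across the lane mouths: aluminium bar sliding along the rack's x, at rack y -83.5 to -89.5 mm, with five 10 mm teeth. 0 = shut, a tooth in the middle of each mouth; 0.020 m = fully open, teeth in line with the ridges. Opens toward rack -x (the robot). End stops; takes about 2 N; stays where left. Between the teeth the bar lies 1.5 mm below the lane floor.
- shutter_knob (a point): Point on the axis of the shutter's upright black knob, 50 mm above the bench; knob 18 mm in diameter, from 14 mm below to 13.5 mm above this point, room for fingers all round. At rack x = -110 mm when shut, -130 mm when open, rack y = -86.5 mm.
- reject_tray: Shallow white plastic tray, fixed, walls 3 mm, floor 2 mm and rim 16 mm above the bench. Origin: centre of its underside; its x points along the rack's y, its y across the lanes. Inside from its x = -70 to +74 mm and y = -177 to +177 mm. The +x rim is tucked under the shutter bar: what is pushed wholly past the bar's front face drops into the tray.
- sound_a: Sound tensile specimen: flat steel dog-bone 120 mm long (its y), heads 24 mm wide, waist 12 mm wide, 14 mm thick, 0.2 kg, a pin hole in each head. Origin: centre of its underside. Lies in a lane along the rack's y.
- sound_b: Sound specimen, the same as sound_a.
- sound_c: Sound specimen, the same as sound_a.
- bent: Misshapen specimen: the same dog-bone bent 26 degrees at the waist, so that it stands like a shallow roof: about 122 mm long, both ends down on the lane floor, its middle raised 13 mm. Origin: midway between its ends, at the height of the floor it stands on. Its y runs along it.
- broken: Misshapen specimen: a dog-bone whose head on the shutter side has snapped off at the waist; 84 mm long (its y, -42 to +42 mm from the origin), one 24 mm head at the +y end, a 12 mm wide stump toward the shutter, 14 mm thick. Origin: centre of its underside.
- mortar: White porcelain mortar, 110 mm across, 59 mm high, loose on the bench, to be left alone. Origin: centre of its underside.
- white_bottle: White screw-cap bottle, 62 mm across, 128 mm high, loose, to be left alone. Origin: centre of its underside.
- driver: Red-handled screwdriver, 178 mm long, loose on the bench, to be left alone. Origin: under its middle.
Mind the look-alikes: they are no part of the job. What is shaped like the broken but brown, orange or purple is not meant.

How it is judged:
On the way, in this order (a step that is already met when the one before it is completed fails the run):
1. the shutter is pulled fully open (value of joint shutter above 0.017 m), for 0.2 s.
2. the bent and the broken specimen lie in the reject tray (x of bent in the frame of reject_tray between -0.012 and 0.016 m and y of bent in the frame of reject_tray between -0.165 and 0.165 m and height (world z) of each of bent, broken below 0.019 m and x of broken in the frame of reject_tray between -0.03 and 0.034 m and y of broken in the frame of reject_tray between -0.165 and 0.165 m), for 0.2 s.
3. the shutter is pushed fully shut (value of joint shutter below 0.003 m), for 0.2 s.
At the end, for the whole second after the job is handed in: The shutter is shut to within 3 mm; the bent and the broken specimen lie at rest wholly inside the reject tray, down on its floor and not propped on a rim; each of the three sound specimens is within 15 mm of where it lay in its lane (all of step 2 and value of joint shutter below 0.003 m and linear speed of each of bent, broken below 0.02 m/s and distance of each of sound_a, sound_b, sound_c from where it was at the start of the episode below 0.015 m); the robot touches nothing.
It fails at once if a sound specimen is shoved more than 25 mm (distance of any of sound_a, sound_b, sound_c from where it was at the start of the episode above 0.025 m).
It fails at once if a misshapen specimen is picked up instead of pushed (raised more than 35 mm above the lane floor) (height (world z) of any of bent, broken above 0.061 m).
It fails at once if the mortar, the bottle or the screwdriver is knocked aside by more than 30 mm (distance of any of mortar, white_bottle, driver from where it was at the start of the episode above 0.03 m).
It also fails if it takes over 58 s, if anything falls off the work surface, if the arm or the gripper's body presses on something with over 40 N, if the wrist force passes 120 N, or if a joint passes its speed limit or range.

ROBOT

A 6-joint arm with a two-finger parallel gripper is mounted at the origin on a cart in front of the work surface, level with it; the furniture and walls round the work are solid. World frame = base frame: x ahead of the robot, y to its left, z up, the work surface at z = 0. Lengths are in m, angles in rad, forces in N, time in s.
With the tool pointing down it reaches from about 0.275 to 0.725 m from the base axis. Payload 15.9 kg.
Tool frame: the origin (TCP) lies at the very end of the fingers, on their centre line; the grasp point (between the pads) lies 19 mm behind it; z points along the fingers, y is the line along which they close (so a half turn about z gives the same grasp; the last joint's range is limited). The gripper opens to 85 mm and grips with 20 to 120 N. Pads are 22 mm wide; open, the fingers measure 114 mm over their backs; the gripper's body (76 mm by 85 mm) begins 54 mm behind the grasp point. The pads swing forward as they close: fully open they stand 13 mm farther back than shut.
Start: joints at [1.267, 0.213, -0.034, 1.323, 0, 1.571], TCP at [0.15, 0.477, 0.231] pointing down, gripper open.
Joint ranges: [-2.98, 2.98], [-0.74, 1.72], [-1.14, 1.35], [-2.1, 2.04], [-1.57, 1.44], [-3.14, 3.14]. Speed limits (rad/s): [1.89, 1.89, 2.39, 2.57, 3.14, 3.14].

INTERFACE

Orientations are given as a 3x3 rotation matrix whose columns are the frame's x, y, z axes.
In Python, from rig import sense, get_image, camera_params, ticket, cut_out, spot_point gives the robot as it stands.
- The arm moves only by the tool step_arm, never from a script. Its argument "increments" is text: rows parted by semicolons, each of 4 numbers parted by spaces: the shift along the tool's x, y, z in mm, then the turn about the tool's z in rad. In form: x y z roll; .... A call has 1 to 8 rows; each row is the pose to reach, as a shift and turn from the pose commanded when the call began, along the tool's axes at that moment; what a row does not reach only later rows make up. A row lasts 1/12 s, in which the tool goes at most 41.7 mm and 7.16 degrees, less where a joint would pass 70% of its speed; a pose out of reach is approached as far as the arm can. A call with a gripper value outside its range is refused whole. "claw" is the opening in per cent of the stroke, from 0 (shut) to 100 (fully open), set as the call begins (left out, the last holds). The fingers move at their own pace and stop on an object; "newtons" is the grip in N (left out, the last holds). Time passes only in rows, so rows that repeat a pose let the fingers close. It gives the time, the measured TCP pose, the force, the opening and the grip force at its end, in the units of the state.
- sense(): the state, without advancing time (a new reading comes with each control period).
- get_image(name): name is "side" or "top"; returns the picture (384x512x3 uint8, red, green, blue); there is no depth.
- camera_params(name): a dict with "fx", "fy", "cx", "cy" (pixels), "R" (3x3) and "t" (3): a world point X has camera coordinates R X + t. Camera axes: x right, y down, z forward; pixel columns grow to the right and rows downward; lengths in m; the calibration is good to about 2 mm. A picture is of the moment at which its call begins. camera_params takes no time and is no camera call.
- ticket.finish_job(): hands the job in; it is judged then, once.
Trained networks look in the newest picture that a camera, given by its name, has taken for a name from the list of things; names that differ only in an ending like _2 or _b are one class to them, and where a whole thing is asked for, a point or a joint stands for the part that bears it (a point fixed in the world has none). Each returns a list of dicts, best first, with "p" (0 to 1); they miss things now and then, are a little off and sometimes report something else, mostly with a low value. They report only what shows in the picture. A call takes as long as a camera call. They do not tell look-alikes from the thing itself.
- cut_out(camera, label): "mask" (384x512 bool, what is visible of it).
- spot_point(camera, label): "location" ([x, y, z] in m, in world coordinates, good to about 4 mm: a listed point, or the origin of a listed thing).
The state is a dict: "clock": time; "joints": joint angles; "dq": joint speeds; "joint_torque": joint torques, N m; "ee_pos": TCP position; "orientation": TCP orientation; "ft_force": force on the tool from outside, world axes, zero at the start; "torque": the same for the moment, N m; "width": finger opening in m; "gripper_force": force on a finger pad.
Only numpy, scipy, OpenCV 4.12 (cv2) and the standard library are available. Lean on these libraries where they do the work, as an engineer would, in place of code of your own. Each camera call takes 0.05 s, during which the arm holds its last target. There are 200 camera calls.

## Working session

There is one attempt and no reset: what is moved stays moved. The work goes in short steps, Python scripts to look and compute and a tool call to move; the robot and the scene stay as the last step left them, time stands still between calls to the robot, and variables do not carry over. Pictures are saved under pics/ and viewed, at most 10 in all, crops included, and the job is handed in when it is done.

Besides the shell and the picture viewer there is one more tool, called after "Emit:" by a JSON object that holds its "api" and its "payload". step_arm: Moves the arm, as the interface text tells. Its arguments: {"type":"object","properties":{"increments":{"type":"string"},"claw":{"type":"number"},"newtons":{"type":"number"}},"required":["increments"]}

```bash
mkdir -p pics; ls; python3 - <<'E'
from rig import *
import cv2,numpy as np
s=sense(); print(s['clock'],s['ee_pos'],s['orientation'],s['width'])
for c in('top','side'):
    im=get_image(c); cv2.imwrite(f'pics/{c}0.png',cv2.resize(im[:,:,::-1],(800,600)))
    p=camera_params(c); print(c,p)
    for l in ['rack','shutter_knob','reject_tray','sound_a','bent','broken','mortar','white_bottle','driver']:
        print(l,[(round(d['p'],2),np.round(d['location'],3).tolist()) for d in spot_point(c,l)])
E
```

```text
pics
0.0 [0.14947649 0.47674438 0.2308067 ] [[-9.54202493e-01  2.99161327e-01 -3.22315332e-04]
 [ 2.99161498e-01  9.54201813e-01 -1.13949660e-03]
 [-3.33394399e-05 -1.18373483e-03 -9.99999299e-01]] 0.08523966158653756
top {'fx': 369.37144431917255, 'fy': 369.37144431917255, 'cx': 251.15435884753003, 'cy': 192.2199326101039, 'R': array([[-0.0033883 , -0.99982422, -0.01844028],
       [-0.98518449,  0.00649945, -0.17137469],
       [ 0.17146442,  0.01758641, -0.98503334]]), 't': array([-0.04300692,  0.55239924,  1.05785635])}
rack [(0.75, [0.567, 0.088, -0.002])]
shutter_knob [(0.63, [0.457, 0.002, 0.048])]
reject_tray [(0.98, [0.572, -0.072, -0.002])]
sound_a [(0.62, [0.528, 0.079, 0.029]), (0.61, [0.645, 0.077, 0.025]), (0.57, [0.488, 0.074, 0.027]), (0.28, [0.573, -0.074, -0.001])]
bent [(0.85, [0.609, 0.081, 0.024])]
broken [(0.76, [0.368, 0.131, -0.003]), (0.72, [0.36, 0.279, 0.002]), (0.56, [0.724, -0.264, 0.003])]
mortar [(0.78, [0.514, -0.436, 0.002])]
white_bottle [(0.98, [0.647, -0.439, -0.003]), (0.57, [0.565, 0.09, -0.001])]
driver [(0.51, [0.575, -0.07, 0.0])]
side {'fx': 
[... 183 characters left out ...]
 -0.77318789],
       [ 0.01414575,  0.77333361, -0.63384148]]), 't': array([-0.55468046,  0.0254834 ,  1.65063391])}
rack [(0.78, [0.57, 0.091, -0.003])]
shutter_knob [(0.49, [0.461, -0.001, 0.049]), (0.17, [0.49, 0.072, 0.027])]
reject_tray [(0.94, [0.572, -0.07, -0.003])]
sound_a [(0.63, [0.643, 0.075, 0.025]), (0.48, [0.528, 0.078, 0.025]), (0.43, [0.49, 0.075, 0.027])]
bent [(0.5, [0.606, 0.08, 0.025])]
broken [(0.63, [0.567, 0.079, 0.027]), (0.62, [0.357, 0.284, 0.004]), (0.56, [0.367, 0.136, 0.006]), (0.52, [0.721, -0.27, -0.002])]
mortar [(0.81, [0.518, -0.436, -0.004]), (0.36, [0.524, 0.077, 0.026])]
white_bottle [(0.57, [0.646, -0.444, 0.002])]
driver [(0.65, [0.461, 0.333, -0.0])]
```

View pics/top0.png

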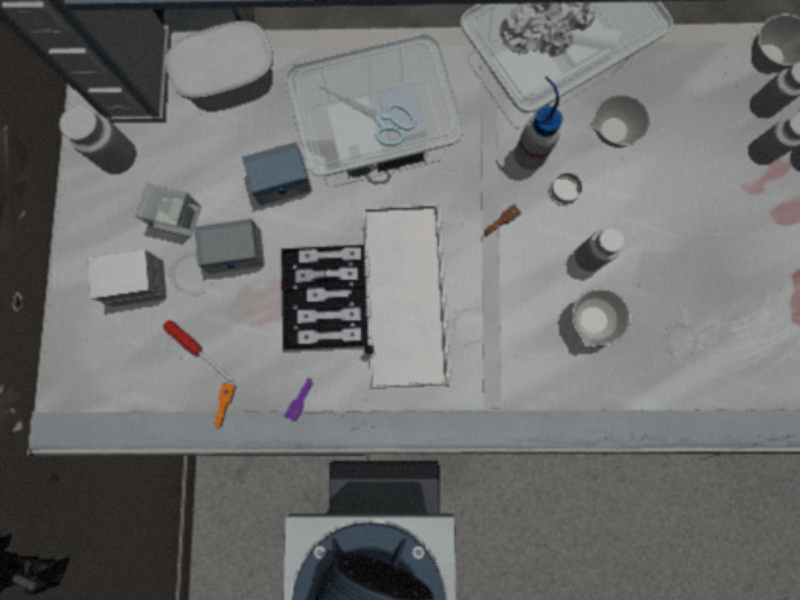

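View pics/side0.png

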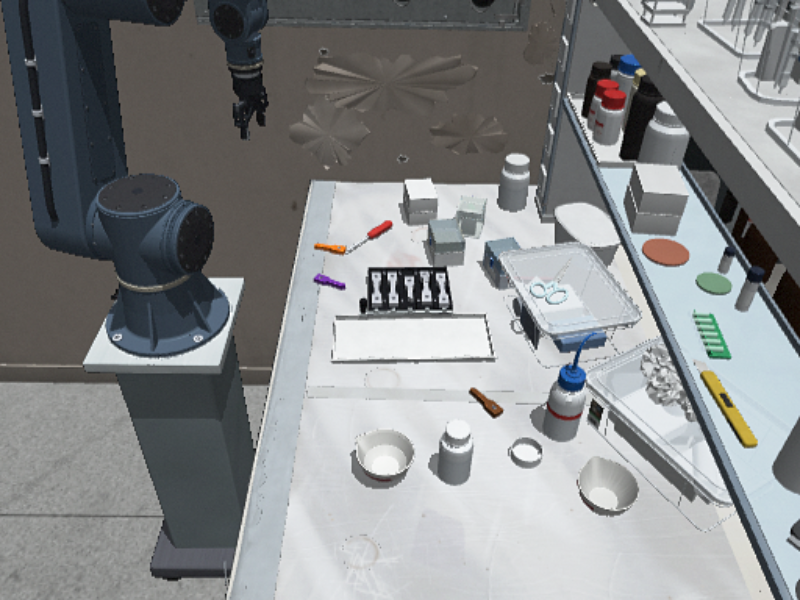

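The pictures show the rack at about (283–368, 245–350) in the top view (800×600), with the tray to its right and the knob at (369, 350). Only the steel specimen at (328, 294) is a candidate for broken. The orange (226, 404), purple (299, 398) and brown (503, 219) ones are look-alikes. Bent should be at (327, 273). I'll check this in a close crop and measure.

```bash
cat > h.py <<'E'
from rig import *
import cv2,numpy as np
def unproj(c,uv,z):
    p=camera_params(c);R,t=p['R'],p['t'];uv=np.atleast_2d(uv).astype(float)
    d=np.c_[(uv[:,0]-p['cx'])/p['fx'],(uv[:,1]-p['cy'])/p['fy'],np.ones(len(uv))]@R
    C=-R.T@t; return C+d*((z-C[2])/d[:,2])[:,None]
def proj(c,X):
    p=camera_params(c);q=np.atleast_2d(X)@p['R'].T+p['t']
    return np.c_[q[:,0]/q[:,2]*p['fx']+p['cx'],q[:,1]/q[:,2]*p['fy']+p['cy']]
def tri(u1,u2):
    A=[];b=[]
    for c,u in(('top',u1),('side',u2)):
        C=unproj(c,u,0)[0];D=unproj(c,u,.2)[0]-C;D/=np.linalg.norm(D);P=np.eye(3)-np.outer(D,D);A.append(P);b.append(P@C)
    return np.linalg.lstsq(np.vstack(A),np.hstack(b),rcond=None)[0]
E
python3 - <<'E'
from h import *
ims={c:get_image(c) for c in('top','side')}
out=[]
for c in ims:
    for l in('sound_a','bent','broken','rack','reject_tray','shutter_knob'):
        for d in cut_out(c,l):
            v,u=np.nonzero(d['mask'])
            if len(u)<8 or d['p']<.3: continue
            z={'rack':.032,'reject_tray':.016,'shutter_knob':.045}.get(l,.04)
            P=unproj(c,np.c_[u,v],z)[:,:2]*1000
            print(c,l,round(d['p'],2),len(u),'med',np.round(P.mean(0)),'x',np.round(np.percentile(P[:,0],[1,99])),'y',np.round(np.percentile(P[:,1],[1,99])), 'rect',[np.round(k,1) for k in cv2.minAreaRect(P.astype(np.float32))])
a=ims['top'][150:232,175:285];b=ims['side'][160:210,205:315]
f=lambda i:cv2.resize(i[:,:,::-1],(780,int(780*i.shape[0]/i.shape[1])),interpolation=cv2.INTER_CUBIC)
cv2.imwrite('pics/c1.png',cv2.resize(np.vstack([f(a),f(b)]),(660,600+0)))
E
```

```text
top sound_a 0.83 164 med [525.  78.] x [516. 536.] y [ 21. 132.] rect [array([525.8,  76.6]), array([ 18.9, 111.6]), np.float64(1.6)]
top sound_a 0.78 269 med [644.  79.] x [630. 657.] y [ 22. 135.] rect [array([643.5,  78.5]), array([ 25.6, 113.7]), np.float64(2.2)]
top sound_a 0.54 268 med [485.  76.] x [472. 500.] y [ 17. 134.] rect [array([485.4,  74.7]), array([ 24.5, 120. ]), np.float64(3.0)]
top bent 0.6 258 med [605.  84.] x [592. 617.] y [ 25. 143.] rect [array([604.4,  83.9]), array([ 22.8, 119.1]), np.float64(1.7)]
top bent 0.33 281 med [485.  78.] x [470. 498.] y [ 15. 135.] rect [array([485.1,  76.1]), array([ 27.4, 122.7]), np.float64(1.3)]
top broken 0.76 190 med [363. 130.] x [330. 402.] y [108. 151.] rect [array([367.5, 127.9]), array([25.1, 79.6]), np.float64(64.0)]
top broken 0.61 185 med [566.  82.] x [552. 577.] y [ 36. 118.] rect [array([564.2,  77.5]), array([82.2, 24.6]), np.float64(89.6)]
top broken 0.6 207 med [359. 272.] x [316. 394.] y [253. 286.] rect [array([355.7, 273.8]), array([26.5, 80.4]), np.float64(73.7)]
top rack 0.94 2656 med [559.  87.] x [462.
[... 744 characters left out ...]
]), np.float64(28.9)]
side broken 0.62 87 med [365. 234.] x [321. 402.] y [212. 253.] rect [array([361.8, 236.6]), array([36.6, 83.8]), np.float64(68.5)]
side broken 0.45 111 med [369.  92.] x [334. 408.] y [ 63. 124.] rect [array([370.6,  91.9]), array([35.9, 83.3]), np.float64(63.2)]
side rack 0.71 986 med [559.  64.] x [453. 659.] y [-20. 168.] rect [array([554.6,  76.4]), array([216.8, 195.3]), np.float64(2.7)]
side reject_tray 0.58 3167 med [573. -83.] x [397. 749.] y [-165.    4.] rect [array([573.5, -80.2]), array([362.9, 169.6]), np.float64(2.6)]
side shutter_knob 0.73 237 med [541. -21.] x [450. 660.] y [-41.  16.] rect [array([556.9,  -5.2]), array([213. ,  62.9]), np.float64(2.7)]
```

View pics/c1.png

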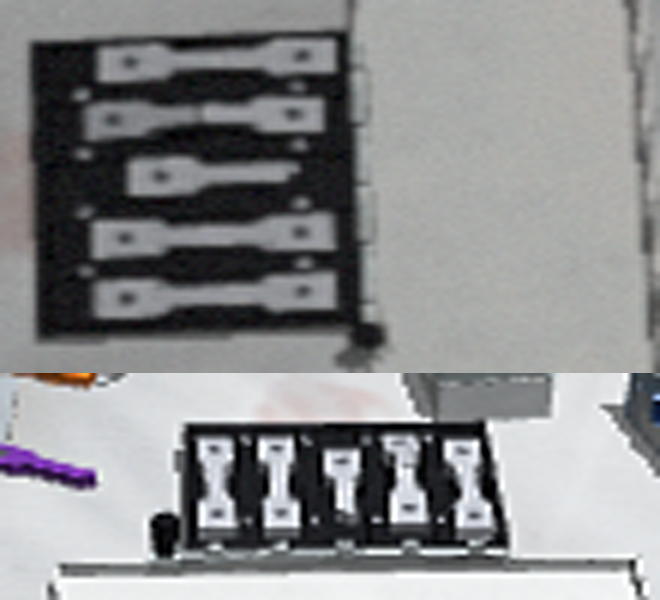

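The crop confirms it: from the top, bent is in lane 2 (bend line, world x≈0.606) and broken is in the middle lane (x≈0.566). The rack is at about (0.566, 0.089) with a yaw of about +2°. I'll start by going above the rack side of the knob with the fingers shut.

Emit:
{"api": "step_arm", "payload": {"increments": "-465 -357 111 -0.339;-465 -357 111 -0.339;-465 -357 111 -0.339;-465 -357 111 -0.339;-465 -357 111 -0.339;-465 -357 111 -0.339;-465 -357 111 -0.339;-465 -357 111 -0.339", "claw": 0}}

```text
clock: 2.37
ee_pos: [0.3351, 0.2125, 0.1704]
orientation: [[-0.999, -0.036, 0.001], [-0.036, 0.999, 0.0], [-0.001, 0.0, -1.0]]
ft_force: [1.5, 0.6, -0.5]
width: -0.0
gripper_force: 0.0
```

Emit:
{"api": "step_arm", "payload": {"increments": "-143 -221 50 0;-143 -221 50 0;-143 -221 50 0;-143 -221 50 0;-143 -221 50 0;-143 -221 50 0;-143 -221 50 0;-143 -221 50 0"}}

```text
clock: 3.03
ee_pos: [0.4864, -0.0047, 0.1195]
orientation: [[-1.0, -0.031, -0.001], [-0.031, 1.0, -0.001], [0.001, -0.001, -1.0]]
ft_force: [-0.4, 1.1, -0.8]
width: -0.0001
gripper_force: 0.0
```

```bash
python3 - <<'E'
from h import *
b=get_image('side')[120:250,180:340];a=get_image('top')[130:260,160:320]
cv2.imwrite('pics/c2.png',cv2.resize(np.hstack([a,b])[:,:,::-1],(800,325),interpolation=cv2.INTER_CUBIC))
s=sense();print(s['ee_pos'])
for c in('top','side'):
  print([(round(d['p'],2),np.round(d['location'],4).tolist()) for d in spot_point(c,'shutter_knob')])
E
```

```text
[ 0.48495277 -0.00210611  0.12019649]
[]
[(0.5, [0.4627, -0.0003, 0.0489])]
```

View pics/c2.png

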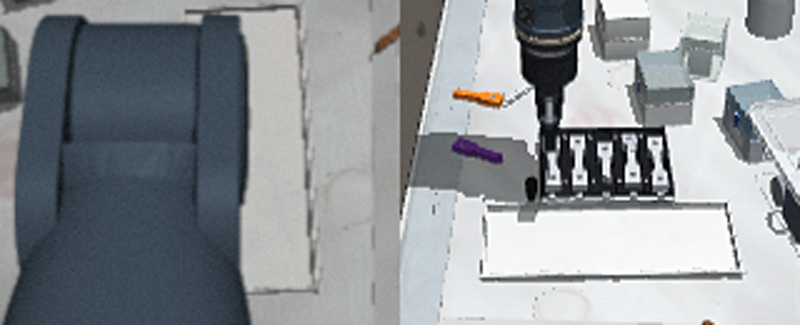

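The fingers are clear to the right of the knob (knob at about (531, 187) in the crop). Descending beside it, then pulling toward −x.

Emit:
{"api": "step_arm", "payload": {"increments": "-2 0 36 0;-2 0 74 0;-2 0 74 0;4 0 74 0;8 0 74 0;12 0 74 0;16 0 74 0;16 0 74 0"}}

```text
clock: 3.9
ee_pos: [0.4691, -0.0022, 0.0479]
orientation: [[-0.999, -0.035, 0.002], [-0.035, 0.999, 0.0], [-0.002, -0.0, -1.0]]
ft_force: [0.6, 0.3, -0.0]
width: 0.0001
gripper_force: 0.1
```

Emit:
{"api": "step_arm", "payload": {"increments": "3 0 2 0;6 0 2 0;8 0 2 0;10 0 2 0;11 0 2 0;12 0 2 0;12 0 2 0"}}

```text
clock: 4.48
ee_pos: [0.4601, -0.0026, 0.0452]
orientation: [[-0.999, -0.035, 0.006], [-0.035, 0.999, 0.0], [-0.006, -0.0, -1.0]]
ft_force: [19.6, 0.1, -11.4]
width: 0.0002
gripper_force: 9.8
```

```bash
python3 - <<'E'
from h import *
b=get_image('side')[150:230,190:320]
cv2.imwrite('pics/c3.png',cv2.resize(b[:,:,::-1],(780,480),interpolation=cv2.INTER_CUBIC))
for c in('side',):
  print([(round(d['p'],2),np.round(d['location'],4).tolist()) for d in spot_point(c,'shutter_knob')])
E
```

```text
[(0.65, [0.4444, -0.0021, 0.0477]), (0.17, [0.5147, -0.4344, -0.0018])]
```

View pics/c3.png

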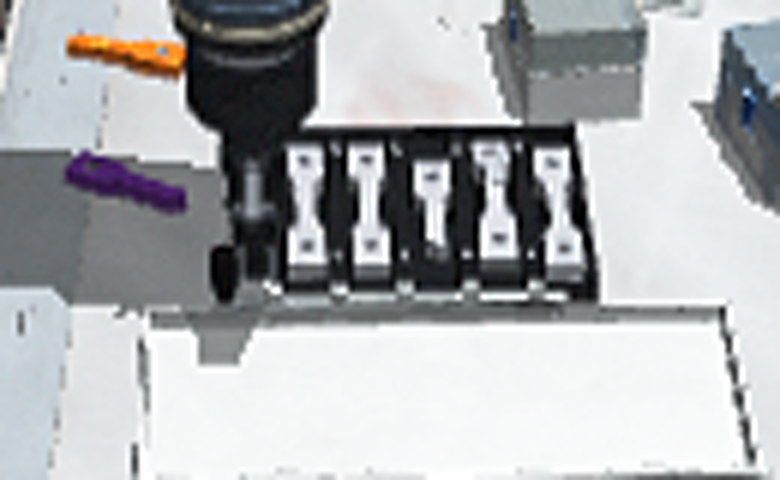

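The shutter teeth are now in line with the ridges, the knob is at about x 0.440, and the 20 N shows it is at the end stop, so it is fully open. Next I back off, rise and go behind the broken specimen.

Emit:
{"api": "step_arm", "payload": {"increments": "-6 0 0 0;-6 0 -35 0;-6 0 -60 0;-40 40 -60 0;-70 75 -60 0;-112 110 -60 0;-112 145 -60 0;-112 145 -60 0"}}

```text
clock: 5.25
ee_pos: [0.5652, 0.1501, 0.1038]
orientation: [[-0.999, -0.037, -0.0], [-0.037, 0.999, 0.001], [0.0, 0.001, -1.0]]
ft_force: [-0.1, 0.6, 0.1]
width: 0.0
gripper_force: 0.0
```

Emit:
{"api": "step_arm", "payload": {"increments": "0 0 0 0;0 0 0 0"}}

```text
clock: 5.42
ee_pos: [0.5634, 0.1467, 0.1038]
orientation: [[-0.999, -0.037, -0.001], [-0.037, 0.999, -0.001], [0.002, -0.001, -1.0]]
ft_force: [-0.8, 0.3, -0.5]
width: 0.0
gripper_force: 0.0
```

```bash
python3 - <<'E'
from h import *
s=sense();print(s['ee_pos'],s['clock'])
b=get_image('side')[130:230,190:320]
cv2.imwrite('pics/c4.png',cv2.resize(b[:,:,::-1],(780,600),interpolation=cv2.INTER_CUBIC))
E
```

```text
[0.5634273  0.14674293 0.10378218] 5.4167
```

View pics/c4.png

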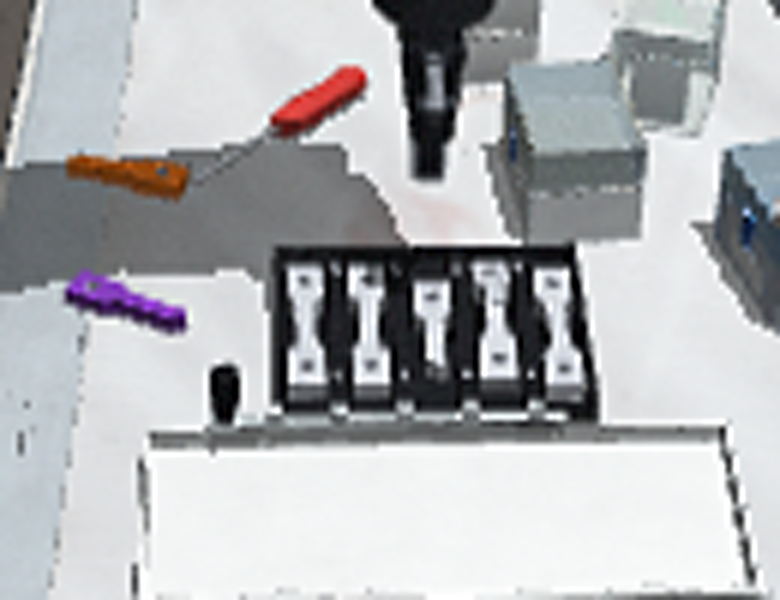

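Lined up with lane 3. Descending behind broken's head, then a gentle push.

Emit:
{"api": "step_arm", "payload": {"increments": "0 0 35 0;0 0 69 0;0 0 69 0;0 0 69 0;0 -8 69 0;0 -16 69 0;0 -24 69 0;0 -32 69 0"}}

```text
clock: 6.13
ee_pos: [0.5658, 0.1133, 0.0369]
orientation: [[-0.999, -0.035, 0.002], [-0.035, 0.999, 0.001], [-0.002, 0.0, -1.0]]
ft_force: [0.0, 1.4, -0.2]
width: -0.0002
gripper_force: 0.6
```

Emit:
{"api": "step_arm", "payload": {"increments": "0 -8 0 0;0 -16 0 0;0 -24 0 0;0 -32 0 0;0 -40 0 0;0 -48 0 0;0 -52 0 0;0 -52 0 0"}}

```text
clock: 6.8
ee_pos: [0.5668, 0.0613, 0.0354]
orientation: [[-0.999, -0.034, -0.0], [-0.034, 0.999, -0.0], [0.0, -0.0, -1.0]]
ft_force: [0.6, 0.2, -0.2]
width: 0.0002
gripper_force: 0.0
```

```bash
python3 - <<'E'
from h import *
s=sense();print(s['ee_pos'],s['clock'])
b=get_image('side')[130:230,190:320]
cv2.imwrite('pics/c5.png',cv2.resize(b[:,:,::-1],(780,600),interpolation=cv2.INTER_CUBIC))
E
```

```text
[0.56683986 0.06125392 0.03541222] 6.8
```

View pics/c5.png

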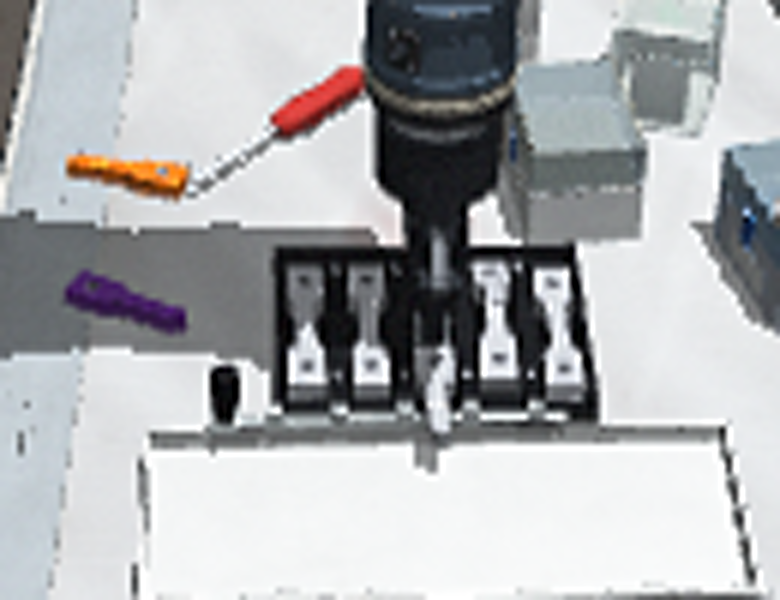

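Broken is sliding with the tip emerging at the mouth (437, 425). I'll keep pushing until it drops.

Emit:
{"api": "step_arm", "payload": {"increments": "0 -7 0 0;0 -14 0 0;0 -21 0 0;0 -28 0 0;0 -35 0 0;0 -42 0 0;0 -49 0 0;0 -55 0 0"}}

```text
clock: 7.52
ee_pos: [0.5687, 0.0064, 0.0354]
orientation: [[-0.999, -0.035, -0.0], [-0.035, 0.999, -0.0], [0.0, -0.0, -1.0]]
ft_force: [-0.1, -0.5, -0.1]
width: 0.0004
gripper_force: 0.0
```

Emit:
{"api": "step_arm", "payload": {"increments": "0 0 0 0;0 0 0 0;0 0 0 0"}}

```text
clock: 7.77
ee_pos: [0.5687, 0.0074, 0.0354]
orientation: [[-0.999, -0.035, -0.0], [-0.035, 0.999, -0.0], [0.0, -0.0, -1.0]]
ft_force: [-0.3, 0.6, 0.8]
width: 0.0
gripper_force: 0.0
```

```bash
python3 - <<'E'
from h import *
s=sense();print(s['ee_pos'],s['clock'])
b=get_image('side')[130:230,190:320]
cv2.imwrite('pics/c6.png',cv2.resize(b[:,:,::-1],(780,600),interpolation=cv2.INTER_CUBIC))
for l in('broken','bent','reject_tray'):print(l,[(round(d['p'],2),np.round(d['location'],4).tolist()) for d in spot_point('side',l)])
E
```

```text
[0.56874541 0.00735498 0.03543021] 7.7667
broken [(0.68, [0.3556, 0.2829, 0.0044]), (0.67, [0.3682, 0.1355, 0.0049]), (0.66, [0.7204, -0.2665, -0.0002]), (0.52, [0.5678, -0.0374, 0.016]), (0.36, [0.5692, 0.0922, -0.0006])]
bent [(0.67, [0.6052, 0.0797, 0.0277])]
reject_tray [(0.59, [0.5706, -0.0741, -0.0022]), (0.58, [0.4595, 0.3351, -0.001])]
```

View pics/c6.png

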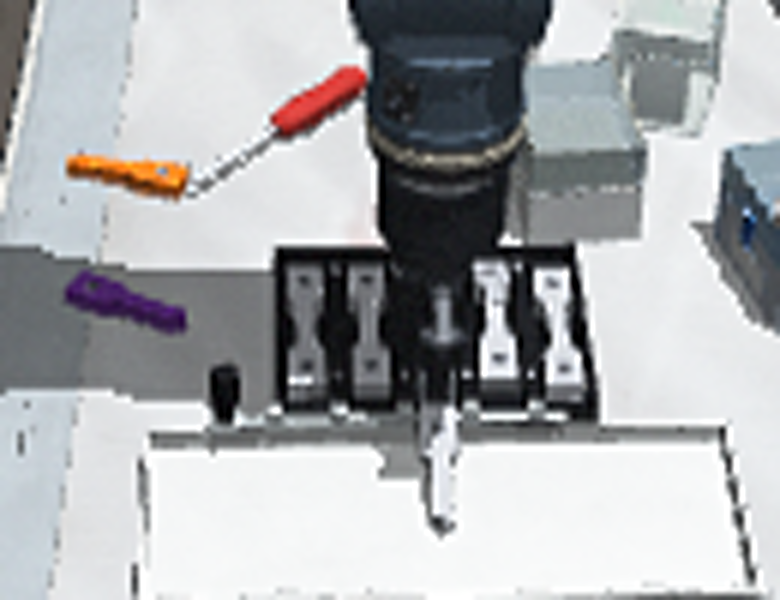

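Broken is tilted, with its rear still on the bar (front at (440, 525)). I'll lower slightly and push on.

Emit:
{"api": "step_arm", "payload": {"increments": "0 0 3 0;0 -3 4 0;0 -6 4 0;0 -9 4 0;0 -12 4 0;0 -14 4 0;0 -16 4 0;0 -16 4 0"}}

```text
clock: 8.63
ee_pos: [0.5694, -0.0091, 0.0315]
orientation: [[-0.999, -0.035, 0.0], [-0.035, 0.999, -0.0], [-0.0, -0.0, -1.0]]
ft_force: [0.2, 1.3, -0.7]
width: -0.0
gripper_force: 0.0
```

```bash
python3 - <<'E'
from h import *
s=sense();print(s['ee_pos'],s['clock'])
b=get_image('side')[130:230,190:320]
for l in('broken','bent'):print(l,[(round(d['p'],2),np.round(d['location'],4).tolist()) for d in spot_point('side',l)])
for d in cut_out('side','broken'):
    v,u=np.nonzero(d['mask']); print(round(d['p'],2),u.min(),u.max(),v.min(),v.max(),unproj('side',[[u.mean(),v.min()],[u.mean(),v.max()]],.016).round(3).tolist())
E
```

```text
[ 0.56942079 -0.0091407   0.03154381] 8.6333
broken [(0.7, [0.7205, -0.2685, -0.0002]), (0.47, [0.356, 0.2794, 0.0034]), (0.42, [0.571, -0.0425, 0.0059]), (0.24, [0.5146, -0.4346, -0.002])]
bent [(0.58, [0.4636, 0.332, -0.0002]), (0.39, [0.6061, 0.0829, 0.024])]
0.73 300 321 247 267 [[0.727, -0.23, 0.016], [0.719, -0.317, 0.016]]
0.65 201 219 175 184 [[0.36, 0.156, 0.016], [0.365, 0.098, 0.016]]
0.57 259 265 202 218 [[0.568, -0.004, 0.016], [0.568, -0.092, 0.016]]
0.53 201 221 155 163 [[0.358, 0.296, 0.016], [0.363, 0.238, 0.016]]
0.46 280 303 269 310 [[0.656, -0.327, 0.016], [0.647, -0.481, 0.016]]
```

Broken now reads z≈0.006 at y≈−0.043, so it has dropped. Rising and going behind bent.

Emit:
{"api": "step_arm", "payload": {"increments": "0 2 -35 0;0 4 -70 0;-15 40 -70 0;-30 75 -70 0;-40 110 -70 0;-40 145 -70 0;-40 175 -70 0;-40 175 -70 0"}}

```text
clock: 9.5
ee_pos: [0.6027, 0.1729, 0.1012]
orientation: [[-0.999, -0.04, -0.0], [-0.04, 0.999, 0.001], [0.0, 0.001, -1.0]]
ft_force: [0.3, 1.2, 0.5]
width: -0.0002
gripper_force: 0.0
```

Emit:
{"api": "step_arm", "payload": {"increments": "0 0 0 0;0 0 0 0"}}

```text
clock: 9.67
ee_pos: [0.6031, 0.1675, 0.1014]
orientation: [[-0.999, -0.036, -0.0], [-0.036, 0.999, -0.0], [0.0, -0.0, -1.0]]
ft_force: [-0.1, 0.4, 0.1]
width: 0.0001
gripper_force: 0.0
```

```bash
python3 - <<'E'
from h import *
s=sense();print(s['ee_pos'],s['clock'])
b=get_image('side')[130:230,190:320]
cv2.imwrite('pics/c7.png',cv2.resize(b[:,:,::-1],(780,600),interpolation=cv2.INTER_CUBIC))
for l in('broken','bent'):print(l,[(round(d['p'],2),np.round(d['location'],4).tolist()) for d in spot_point('side',l)])
E
```

```text
[0.60306665 0.16745015 0.10138079] 9.6667
broken [(0.69, [0.3649, 0.1362, 0.0029]), (0.64, [0.7207, -0.269, 0.001]), (0.55, [0.5709, -0.0413, 0.0079]), (0.49, [0.3583, 0.282, 0.003])]
bent [(0.45, [0.6072, 0.0841, 0.0254])]
```

View pics/c7.png

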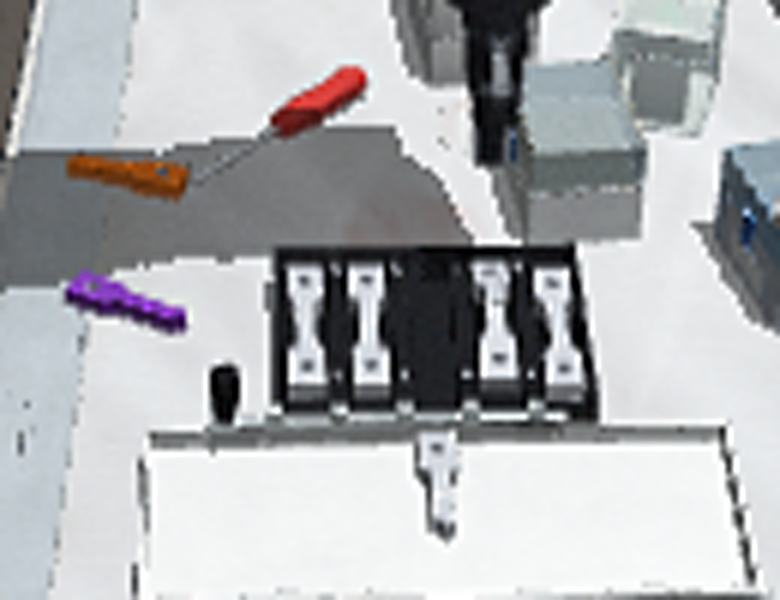

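Broken lies flat in the tray (435, 445)–(443, 535), and the fingers are behind lane 4. Descending and pushing bent.

Emit:
{"api": "step_arm", "payload": {"increments": "0 0 35 0;0 0 66 0;0 0 67 0;0 0 67 0;0 -7 67 0;0 -14 67 0;0 -21 67 0;0 -28 67 0"}}

```text
clock: 10.48
ee_pos: [0.6043, 0.1385, 0.0347]
orientation: [[-0.999, -0.035, 0.0], [-0.035, 0.999, 0.0], [-0.0, 0.0, -1.0]]
ft_force: [-0.0, 1.7, 0.2]
width: -0.0003
gripper_force: 0.6
```

Emit:
{"api": "step_arm", "payload": {"increments": "0 -7 0 0;0 -14 0 0;0 -21 0 0;0 -28 0 0;0 -35 0 0;0 -42 0 0;0 -49 0 0;0 -56 0 0"}}

```text
clock: 11.15
ee_pos: [0.6061, 0.0829, 0.0345]
orientation: [[-0.999, -0.035, -0.0], [-0.035, 0.999, -0.0], [0.0, -0.0, -1.0]]
ft_force: [0.2, 0.2, 0.1]
width: -0.0003
gripper_force: 0.3
```

```bash
python3 - <<'E'
from h import *
s=sense();print(s['ee_pos'],s['clock'],s['ft_force'])
get_image('side')
for l in('broken','bent','sound_a'):print(l,[(round(d['p'],2),np.round(d['location'],4).tolist()) for d in spot_point('side',l)])
E
```

```text
[0.60614389 0.08294015 0.03446993] 11.15 [0.17128878 0.15213834 0.1117461 ]
broken [(0.64, [0.3577, 0.2813, 0.002]), (0.62, [0.3642, 0.1354, 0.0051]), (0.55, [0.5702, -0.0383, 0.0052])]
bent [(0.47, [0.6065, 0.0149, 0.0195])]
sound_a [(0.64, [0.6449, 0.0784, 0.0224]), (0.42, [0.5233, 0.0788, 0.0241]), (0.4, [0.4911, 0.0726, 0.0268]), (0.38, [0.4645, 0.3318, -0.0031]), (0.36, [0.57, -0.0389, 0.008])]
```

Emit:
{"api": "step_arm", "payload": {"increments": "0 -7 0 0;0 -14 0 0;0 -21 0 0;0 -28 0 0;0 -35 0 0;0 -42 0 0;0 -49 0 0;0 -56 0 0"}}

```text
clock: 12.02
ee_pos: [0.6081, 0.0269, 0.0345]
orientation: [[-0.999, -0.035, -0.0], [-0.035, 0.999, -0.0], [0.0, -0.0, -1.0]]
ft_force: [0.2, 1.3, -0.0]
width: -0.0001
gripper_force: 0.4
```

Emit:
{"api": "step_arm", "payload": {"increments": "0 -5 0 0;0 -10 2 0;0 -15 3 0;0 -20 3 0;0 -25 3 0;0 -30 3 0;0 -34 3 0;0 -36 3 0"}}

```text
clock: 12.68
ee_pos: [0.6093, -0.0091, 0.0313]
orientation: [[-0.999, -0.035, -0.0], [-0.035, 0.999, -0.0], [0.0, -0.0, -1.0]]
ft_force: [-0.3, -0.6, -0.3]
width: -0.0002
gripper_force: 0.0
```

```bash
python3 - <<'E'
from h import *
s=sense();print(s['ee_pos'],s['clock'],s['ft_force'])
get_image('side')
for l in('broken','bent','sound_a'):print(l,[(round(d['p'],2),np.round(d['location'],4).tolist()) for d in spot_point('side',l)])
for d in cut_out('side','bent'):
    v,u=np.nonzero(d['mask']); print(round(d['p'],2),u.min(),u.max(),v.min(),v.max(),unproj('side',[[u.mean(),v.min()],[u.mean(),v.max()]],.016).round(3).tolist())
E
```

```text
[ 0.60927051 -0.00905987  0.03133534] 12.6833 [-0.28722217 -0.55359334 -0.3255466 ]
broken [(0.74, [0.7213, -0.2687, 0.0007]), (0.63, [0.5699, -0.0418, 0.004]), (0.42, [0.3555, 0.2811, 0.0064]), (0.39, [0.3637, 0.1362, 0.002]), (0.3, [0.4416, -0.0025, 0.0497])]
bent [(0.49, [0.6122, -0.0637, 0.0021])]
sound_a [(0.65, [0.5236, 0.0774, 0.024]), (0.43, [0.4892, 0.0763, 0.0279]), (0.42, [0.6446, 0.075, 0.025])]
0.5 225 282 191 202 [[0.504, 0.059, 0.016], [0.506, -0.006, 0.016]]
```

Bent has dropped to (0.612, −0.064, 0.002), tray x≈+7 mm. Now the knob: rising and going to its robot side.

Emit:
{"api": "step_arm", "payload": {"increments": "0 2 -35 0;0 4 -70 0;40 6 -80 0;80 8 -80 0;120 9 -80 0;160 9 -80 0;196 9 -80 0;196 9 -80 0"}}

```text
clock: 13.6
ee_pos: [0.4064, -0.006, 0.1108]
orientation: [[-0.999, -0.035, -0.004], [-0.035, 0.999, 0.0], [0.004, 0.0, -1.0]]
ft_force: [1.3, 0.3, -0.5]
width: -0.0
gripper_force: 0.0
```

Emit:
{"api": "step_arm", "payload": {"increments": "0 0 0 0;0 0 0 0"}}

```text
clock: 13.77
ee_pos: [0.4141, -0.006, 0.112]
orientation: [[-0.999, -0.035, 0.002], [-0.035, 0.999, -0.0], [-0.002, -0.0, -1.0]]
ft_force: [-0.2, -0.5, -0.0]
width: 0.0003
gripper_force: 0.0
```

```bash
python3 - <<'E'
from h import *
s=sense();print(s['ee_pos'],s['clock'],s['ft_force'])
b=get_image('side')[130:230,190:320]
cv2.imwrite('pics/c8.png',cv2.resize(b[:,:,::-1],(780,600),interpolation=cv2.INTER_CUBIC))
for l in('broken','bent','shutter_knob'):print(l,[(round(d['p'],2),np.round(d['location'],4).tolist()) for d in spot_point('side',l)])
E
```

```text
[ 0.41405157 -0.00603261  0.1119944 ] 13.7667 [-0.19772368 -0.53899232 -0.0431846 ]
broken [(0.65, [0.7193, -0.2699, -0.0008]), (0.62, [0.3662, 0.1367, 0.0042]), (0.55, [0.5711, -0.0446, 0.0081]), (0.53, [0.3535, 0.2825, 0.0006])]
bent [(0.58, [0.6126, -0.0672, 0.0034])]
shutter_knob [(0.66, [0.4465, -0.002, 0.0515])]
```

View pics/c8.png

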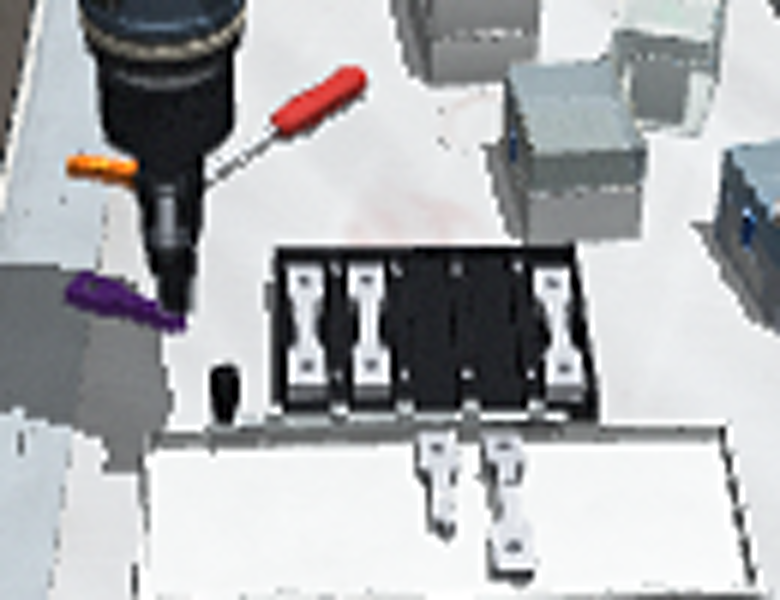

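Both rejects lie in the tray: broken at (440, 485), bent at (508, 505). Pushing the shutter shut.

Emit:
{"api": "step_arm", "payload": {"increments": "0 0 35 0;0 0 66 0;0 0 66 0;-5 0 66 0;-10 0 66 0;-15 0 66 0;-20 0 66 0;-24 0 66 0"}}

```text
clock: 14.63
ee_pos: [0.4387, -0.0053, 0.0465]
orientation: [[-0.999, -0.035, 0.002], [-0.035, 0.999, 0.0], [-0.002, -0.0, -1.0]]
ft_force: [-2.0, 0.8, 2.4]
width: 0.0002
gripper_force: 0.8
```

Emit:
{"api": "step_arm", "payload": {"increments": "-2 0 0 0;-4 0 0 0;-5 0 0 0;-5 0 0 0"}}

```text
clock: 14.97
ee_pos: [0.4411, -0.0051, 0.0454]
orientation: [[-0.999, -0.035, -0.002], [-0.035, 0.999, 0.0], [0.002, 0.0, -1.0]]
ft_force: [-8.0, 1.4, 4.7]
width: 0.0002
gripper_force: 4.0
```

Emit:
{"api": "step_arm", "payload": {"increments": "-2 0 0 0;-3 0 0 0;-3 0 0 0"}}

```text
clock: 15.22
ee_pos: [0.4414, -0.0049, 0.0448]
orientation: [[-0.999, -0.035, -0.007], [-0.035, 0.999, 0.0], [0.007, 0.0, -1.0]]
ft_force: [-23.4, 0.1, 15.0]
width: 0.0002
gripper_force: 11.9
```

At the stop: the force rises to 23 N with no motion. Backing off and rising.

Emit:
{"api": "step_arm", "payload": {"increments": "8 0 0 0;16 0 0 0;16 0 -35 0;16 0 -70 0;16 0 -100 0;16 0 -100 0;16 0 -100 0"}}

```text
clock: 15.8
ee_pos: [0.4304, -0.0057, 0.1472]
orientation: [[-0.999, -0.035, 0.004], [-0.035, 0.999, -0.0], [-0.004, -0.0, -1.0]]
ft_force: [-0.1, 0.3, -1.0]
width: 0.0002
gripper_force: 0.0
```

```bash
python3 - <<'E'
from h import *
s=sense();print(s['ee_pos'],s['clock'],s['ft_force'])
get_image('side')
for l in('broken','bent','shutter_knob','sound_a'):print(l,[(round(d['p'],2),np.round(d['location'],4).tolist()) for d in spot_point('side',l)])
E
```

```text
[ 0.43035848 -0.00565043  0.14717531] 15.8 [-0.10979144  0.27860498 -1.0118589 ]
broken [(0.64, [0.5704, -0.0409, 0.0051]), (0.62, [0.3655, 0.1366, 0.0034]), (0.61, [0.3572, 0.2805, 0.0002]), (0.57, [0.7219, -0.2664, -0.0012])]
bent [(0.59, [0.6126, -0.0655, 0.0021]), (0.26, [0.4619, 0.3362, -0.0001])]
shutter_knob []
sound_a [(0.6, [0.5254, 0.0761, 0.0262]), (0.4, [0.6453, 0.077, 0.0233])]
```

```bash
python3 -c "
from rig import ticket
print(ticket.finish_job())"
```

```text
the job is handed in; nothing more can be done
None
```

I handed the job in at about 16 s on the robot's clock. By the camera and force readings, the bent and broken specimens lie in the reject tray, the shutter is shut against its stop, and the sound specimens are in their lanes. The judge's verdict was not shown. The tightest margin is the broken one: about 30 mm along the tray's x, limit 34.

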